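Fit the jar platform on the packing scale and hold the sample jar over it

TASK

Get the packing scale ready for a check: lower the loose jar platform gently onto the scale (do not drop it), either way round, so that both orange pegs stand in its holes and it lies flat and fully home, and let go of it. Then pick up the jar with the blue lid, keep it upright, and hold it level and still, centred about 8 cm above the platform's black block, for three seconds while the scale zeroes; finish while still holding it there. Leave the two white-lidded jars standing where they are.

Things in the scene. Friction and masses are not known exactly. Their poses are not given: they have to be found in the camera images.
- scale: Blue bench scale, 190 x 170 mm, fixed; origin under its centre at table height, z up. Blue body 58 mm high; on it a flat dark carrier, 140 x 100 mm, top at 68 mm, with two upright orange pegs on the scale's x axis at x = +50 and -50 mm. Pegs: 10 mm thick, 20 mm high, straight for 9 mm, then tapering to 4 mm at the tip.
- scale_seat (a point): Point on the carrier's flat top, midway between the two pegs, 68 mm above the table; axes as the scale's. The platform's origin belongs here.
- platform: Loose jar platform, 0.25 kg, flat on the table beside the scale: steel plate 130 (x) x 80 (y) x 8 mm with two 13 mm through holes at x = +50 and -50 mm, and on its middle a solid black block 50 x 50 mm, sides parallel, its top 40 mm above the underside. Origin: centre of the underside. Grip the block with fingers closing along y, clear of the pegs, which rise 12 mm above the seated plate.
- sample_jar: The jar with the BLUE lid, about 0.25 kg, closed: amber round body 72 mm high with a pale band, topped by a 12 mm high lid; 56 mm across all the way up, 84 mm high in all. Origin at the centre of its underside, z up. It stands in one of three places of a row of jars on a green tray.
- white_jar_a: Jar of the same size with a white lid, in the same row; leave it alone. Neighbours in the row stand about 90 mm apart, centre to centre, so the fingers go best across the row. Origin at the centre of its underside.
- white_jar_b: The other jar with a white lid, as white_jar_a; leave it alone.
- jar_tray: Flat green tray fixed to the table, 280 mm (x) x 85 mm (y), 6 mm thick, on the other side of the scale from the platform. The three jars stand on it in a row along its x axis. Origin at the centre of its underside, z up.
Mind the look-alikes: they are no part of the job. Leave any red or turquoise look-alike of the sample_jar alone.

How it is judged (in metres and radians):
On the way, in this order (a step that is already met when the one before it is completed fails the run):
1. the platform lies fully home on the scale, pegs in its holes, and the fingers have let go of it (z of platform in the frame of scale_seat between -0.0025 and 0.0025 m and horizontal distance between platform and scale_seat below 0.004 m and angle between the x axis of platform and the x axis of scale_seat, either way round below 0.06 rad and angle between platform's own z axis and vertical below 0.03 rad and contact force between platform and the fingers below 0.1 N), for 0.3 s.
2. the blue-lidded jar is held level and still above the platform for 2 s (z of platform in the frame of scale_seat between -0.0025 and 0.0025 m and horizontal distance between platform and scale_seat below 0.004 m and angle between the x axis of platform and the x axis of scale_seat, either way round below 0.06 rad and angle between platform's own z axis and vertical below 0.03 rad and contact force between sample_jar and the fingers above 1 N and contact force between sample_jar and platform below 0.1 N and contact force between sample_jar and scale below 0.1 N and contact force between sample_jar and jar_tray below 0.1 N and horizontal distance between sample_jar and platform below 0.03 m and z of sample_jar in the frame of scale_seat between 0.085 and 0.165 m and angle between sample_jar's own z axis and vertical below 0.1 rad and linear speed of sample_jar below 0.02 m/s and angular speed of sample_jar below 0.15 rad/s), for 2 s.
At the end, for the whole second after the job is handed in: Platform seated: within 2.5 mm in height, 4 mm sideways, 0.06 rad in yaw, tilt < 0.03. Blue-lidded jar held by the fingers only, within 30 mm of its centre, 45 to 125 mm above the block, tilt < 0.1 rad, under 0.02 m/s. White-lidded jars upright, within 25 mm of their places (all of step 2 and angle between each of white_jar_a, white_jar_b's own z axis and vertical below 0.1 rad and distance of each of white_jar_a, white_jar_b from where it was at the start of the episode below 0.025 m); the arm keeps its last pose, push and grip.
It fails at once if the platform is dropped (linear speed of platform above 0.6 m/s and contact force between platform and the fingers below 0.1 N).
It fails at once if the blue-lidded jar is tipped (angle between sample_jar's own z axis and vertical above 0.4 rad).
It fails at once if a white-lidded jar is pushed away or tipped (distance of any of white_jar_a, white_jar_b from where it was at the start of the episode above 0.025 m or angle between any of white_jar_a, white_jar_b's own z axis and vertical above 0.3 rad).
It also fails if it takes over 64 s, if anything falls off the work surface, if the arm or the gripper's body presses on something with over 40 N, if the wrist force passes 120 N, or if a joint passes its speed limit or range.

ROBOT

A 6-joint arm with a two-finger parallel gripper is mounted at the origin on the work surface. World frame = base frame: x ahead of the robot, y to its left, z up, the work surface at z = 0. Lengths are in mm, angles in rad, forces in N, time in s.
With the tool pointing down it reaches from about 350 to 875 mm from the base axis. Payload 4.2 kg.
Tool frame: the origin (TCP) lies at the very end of the fingers, on their centre line; the grasp point (between the pads) lies 19 mm behind it; z points along the fingers, y is the line along which they close (so a half turn about z gives the same grasp; the last joint's range is limited). The gripper opens to 85 mm and grips with 20 to 120 N. Pads are 22 mm wide; open, the fingers measure 114 mm over their backs; the gripper's body (76 mm by 85 mm) begins 54 mm behind the grasp point. The pads swing forward as they close: fully open they stand 13 mm farther back than shut.
Start: joints at [-0.867, 0.385, 0.008, 0, -1.194, -0.259], TCP at [268.935, -564.157, 231.312] pointing down, gripper open.
Joint ranges: [-3.14, 3.14], [-1.21, 2.06], [-1.07, 1.41], [-3.16, 2.05], [-2.99, -0.16], [-3.1, 3.1]. Speed limits (rad/s): [2.79, 2.79, 3.14, 3.14, 3.14, 3.14].

INTERFACE

Orientations are given as a unit quaternion [x, y, z, w].
In Python, from bench import read_state, get_image, camera_model, job_done gives the robot as it stands.
- The arm moves only by the shell command python3 -m handwheel 'ROWS'. ROWS is JSON, a list of rows, each a list of 7 numbers: the shift along the tool's x, y, z in m, then the turn, a rotation vector about the tool's x, y, z in rad, then the gripper's target within -1 to 1 (fully open at 1, half-way at 0, shut at -1). In form: [[dx, dy, dz, wx, wy, wz, jaw], ...]. A call has 1 to 10 rows; each row is the pose to reach, as a shift and turn from the pose commanded when the call began, along the tool's axes at that moment; what a row does not reach only later rows make up. A row lasts 1/8 s, in which the tool goes at most 62.5 mm and 10.7 degrees, less where a joint would pass 70% of its speed; a pose out of reach is approached as far as the arm can. A call with a gripper value outside its range is refused whole. The fingers move at their own pace and stop on an object; the grip force is fixed at half the most. Time passes only in rows, so rows that repeat a pose let the fingers close. It gives the time, the measured TCP pose, the force, the opening and the grip force at its end, in the units of the state.
- read_state(): the state, without advancing time (a new reading comes with each control period).
- get_image(name): name is "side" or "top"; returns (picture, depth): 420x560x3 uint8, blue, green, red; 420x560 float32, mm along the optical axis (not along the pixel's ray), 0 where there is no reading.
- camera_model(name): a dict with "K" (3x3 intrinsics, pixels), "rvec" (rotation vector, rad) and "tvec" (3), from world to camera coordinates, as OpenCV has them. Camera axes: x right, y down, z forward; pixel columns grow to the right and rows downward; lengths in mm; the calibration is good to about 2 mm. A picture is of the moment at which its call begins. camera_model takes no time and is no camera call.
- job_done(): hands the job in; it is judged then, once.
The state is a dict: "clock": time; "joints": joint angles; "joint_vel": joint speeds; "joint_efforts": joint torques, N m; "position": TCP position; "ee_rot": TCP orientation; "contact_force": force on the tool from outside, world axes, zero at the start; "wrist_torque": the same for the moment, N m; "gripper_width": finger opening in mm; "grasp_force": force on a finger pad.
Only numpy, scipy, OpenCV 4.12 (cv2) and the standard library are available. Lean on these libraries where they do the work, as an engineer would, in place of code of your own. Each camera call takes 0.05 s, during which the arm holds its last target. There are 200 camera calls.

## Working session

There is one attempt and no reset: what is moved stays moved. The work goes in short steps, Python scripts to look and compute and a shell command to move; the robot and the scene stay as the last step left them, time stands still between calls to the robot, and variables do not carry over. Pictures are saved under pics/ and viewed, at most 10 in all, crops included, and the job is handed in when it is done.

```bash
ls; mkdir -p pics; cat > h.py <<'E'
import numpy as np,cv2
from bench import *
from scipy.spatial.transform import Rotation as R
def cloud(n):
    im,d=get_image(n);c=camera_model(n);K=np.array(c['K']);r=R.from_rotvec(np.ravel(c['rvec'])).as_matrix();t=np.ravel(c['tvec'])
    v,u=np.mgrid[:420,:560]
    p=np.stack([(u-K[0,2])/K[0,0]*d,(v-K[1,2])/K[1,1]*d,d],-1)
    P=(p-t)@r; P[d==0]=np.nan
    return im,P
def totool(dp):
    s=read_state();return R.from_quat(s['ee_rot']).inv().apply(dp)
E
python3 - <<'E'
from h import *
for n in('top','side'):
    im,P=cloud(n);cv2.imwrite(f'pics/{n}0.png',im);np.save(n+'0.npy',P)
s=read_state();print(s);print(R.from_quat(s['ee_rot']).as_matrix().round(3))
E
```

```text
pics
{'clock': 0.1, 'joints': array([-8.67389338e-01,  3.85504032e-01,  6.73914002e-03, -3.82076988e-04,
       -1.19405420e+00, -2.58567565e-01]), 'joint_vel': array([ 0.0006893 , -0.00050592,  0.00326127,  0.00022958, -0.00053945,
        0.00121333]), 'joint_efforts': array([-2.79477426e-04, -3.93320560e+01,  1.88929421e+01,  4.19794455e+00,
       -2.60881628e-03, -1.24460527e-06]), 'position': array([ 268.69292946, -563.69796617,  230.31500553]), 'ee_rot': array([-2.20521530e-01,  9.75381567e-01,  9.78782201e-04, -3.10498290e-04]), 'contact_force': array([-0.30705685, -0.43576571, -0.24529279]), 'wrist_torque': array([-0.02842565, -0.01828994,  0.00510441]), 'grasp_force': 0.0, 'gripper_width': 85.16566012476221}
[[-0.903 -0.43  -0.001]
 [-0.43   0.903  0.002]
 [ 0.     0.002 -1.   ]]
```

View pics/top0.png

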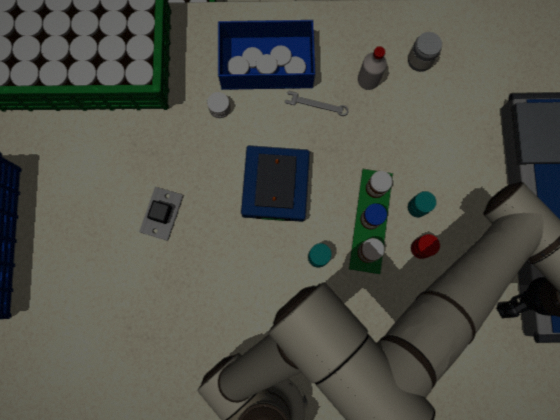

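View pics/side0.png

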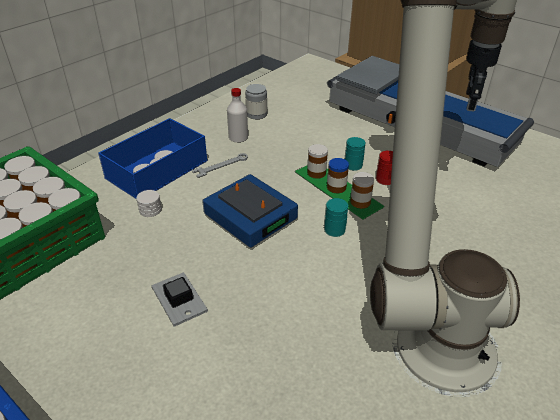

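The top view shows the platform at about (160,213), the scale at (275,183) with pegs at (277,160) and (273,204), and the blue-lidded jar at (375,215) between white lids at (380,184) and (372,249). Turquoise and red decoys are nearby. I'll measure these from depth.

```bash
python3 - <<'E'
from h import *
def rect(Q):
    (c,s,a)=cv2.minAreaRect(Q[:,:2].astype(np.float32));return np.round(c,1),np.round(s,1),round(a,1),len(Q),'med z',np.median(Q[:,2]).round(1)
for n in('top','side'):
    P=np.load(n+'0.npy');im=cv2.imread(f'pics/{n}0.png').astype(int);b,g,r=im[...,0],im[...,1],im[...,2];x,y,z=P[...,0],P[...,1],P[...,2]
    if n=='top':
        print('approx',[P[v,u].round(0) for u,v in((160,213),(275,183),(375,215),(380,184),(372,249))])
        A={'plat':P[213,160],'scale':P[183,275],'blue':P[215,375],'wa':P[184,380],'wb':P[249,372]}
    def near(k,d): return np.hypot(x-A[k][0],y-A[k][1])<d
    print(n,'table z',np.nanmedian(z))
    print(' plate',rect(P[near('plat',90)&(z>4)&(z<60)]))
    print(' block',rect(P[near('plat',60)&(z>33)&(z<50)]))
    print(' body',rect(P[near('scale',140)&(z>48)&(z<66)&(b>r+15)]))
    print(' carrier',rect(P[near('scale',95)&(z>62)&(z<73)&(abs(b-r)<25)]))
    m=near('scale',100)&(r>b+40)&(z>66); 
    num,l=cv2.connectedComponents(m.astype(np.uint8),connectivity=8)
    for i in range(1,num):
        Q=P[l==i]; print(' peg',len(Q),Q.mean(0).round(1),Q.min(0).round(1),Q.max(0).round(1),np.argwhere(l==i).mean(0)[::-1].round(1))
    for k in('blue','wa','wb'):
        Q=P[near(k,45)&(z>82)&(z<100)];
        if len(Q): (c,rad)=cv2.minEnclosingCircle(Q[:,:2].astype(np.float32));print(' ',k,np.round(c,1),round(rad,1),len(Q),np.median(Q[:,2]),Q.mean(0).round(1))
    m=near('blue',220)&(g>r+30)&(g>b+30)&(z>2)&(z<10)
    print(' tray',rect(P[m]))
E
```

```text
approx [array([511., 266.,  42.]), array([579., -37.,  70.]), array([ 485., -289.,   96.]), array([ 566., -307.,   93.]), array([ 399., -277.,   92.])]
top table z 3.169774899622052
 plate (array([512. , 267.9]), array([173. , 176.2]), 73.7, 1647, 'med z', np.float64(9.4))
 block (array([517.8, 270.3]), array([50.1, 50.7]), 72.6, 358, 'med z', np.float64(40.6))
 body (array([586.5, -37.9]), array([167.6, 188.3]), 84.7, 2355, 'med z', np.float64(58.7))
 carrier (array([585.9, -54.4]), array([132.4, 140.4]), 84.6, 1795, 'med z', np.float64(68.6))
 peg 8 [636.4 -42.3  83.4] [633.7 -43.7  77.3] [639.6 -41.   87.4] [276.5 160.5]
 peg 6 [536.8 -32.5  83.5] [535.6 -33.9  76.7] [538.8 -31.2  88.1] [273.5 198. ]
  blue [ 489.6 -292. ] 28.5 378 91.38875051203013 [ 489.3 -291.4   91.4]
  wa [ 575.9 -311.4] 28.6 372 91.38689787448932 [ 574.4 -310.5   91.2]
  wb [ 400.4 -280.2] 28.1 388 91.56557649301273 [ 400.2 -279.4   91.4]
 tray (array([ 515.6, -298.8]), array([ 81.5, 219.3]), 79.9, 751, 'med z', np.float64(6.6))
side table z 2.2503481018938354
 plate (array([511.8, 264.2]), array([173.8, 172.9]), 64.5, 1811, 'med z', np.float64(10.4))
 block (array([514.5, 271.2]), array([50.6, 50.9]), 71.5, 441, 'med z', np.float64(41.4))
 body (array([583. , -37.8]), array([174.3, 193.5]), 85.2, 1754, 'med z', np.float64(59.2))
 carrier (array([584. , -37.7]), array([102.7, 145.8]), 85.1, 1314, 'med z', np.float64(69.5))
 peg 24 [634.1 -41.9  79.2] [627.5 -45.6  67.4] [639.7 -37.3  92.3] [236.5 187.1]
 peg 27 [535.3 -33.7  79. ] [530.6 -54.   69.9] [555.5 -28.7  89.7] [262.5 204.2]
  blue [ 486.6 -290.4] 29.4 236 91.74580538359973 [ 484.6 -287.1   91.1]
  wa [ 573.9 -311.8] 33.7 221 91.95469018050815 [ 570.2 -306.2   91.1]
  wb [ 396.8 -281.3] 31.6 260 91.8156113443188 [ 395.6 -274.9   91.2]
 tray (array([ 485.5, -294.2]), array([ 87.1, 284.3]), 79.9, 641, 'med z', np.float64(7.7))
```

```bash
cat >> h.py <<'E'
def go(pos,yaw_y=None):
    """tool-axes shift (m) and turn (rad) to put TCP at pos, pointing down, tool y at world heading yaw_y deg (mod 180)"""
    s=read_state();r=R.from_quat(s['ee_rot']);d=r.inv().apply(np.array(pos)-s['position'])/1000
    y=r.as_matrix()[:,1]; cur=np.degrees(np.arctan2(y[1],y[0]))
    if yaw_y is None: yaw_y=cur
    dy=(yaw_y-cur+90)%180-90; a=np.radians(cur+dy)
    Y=np.array([np.cos(a),np.sin(a),0]);Z=np.array([0,0,-1.]);M=np.stack([np.cross(Y,Z),Y,Z],1)
    w=(r.inv()*R.from_matrix(M)).as_rotvec()
    print('pos',s['position'].round(1),'yaw',cur.round(2),'shift',d.round(4),'turn',w.round(4),'q6',s['joints'][5].round(2),'clk',s['clock'].round(2))
def rect(Q):
    (c,s,a)=cv2.minAreaRect(Q[:,:2].astype(np.float32));return np.round(c,1),np.round(s,1),round(a,2),len(Q),'med z',np.median(Q[:,2]).round(1)
E
python3 - <<'E'
from h import *
for n in('top','side'):
    P=np.load(n+'0.npy');im=cv2.imread(f'pics/{n}0.png').astype(int);x,y,z=np.moveaxis(P,-1,0)
    m=(np.hypot(x-515,y-270)<95)&(z>5.5)&(z<50)&(im.max(-1)-im.min(-1)<22)
    k,l,st,_=cv2.connectedComponentsWithStats(cv2.morphologyEx(m.astype(np.uint8),cv2.MORPH_OPEN,np.ones((3,3))))
    print(n,rect(P[l==1+st[1:,4].argmax()]))
go([516.2,270.7,230],72.1)
E
```

```text
top (array([517.7, 270.1]), array([ 80.9, 129.6]), 70.96, 1035, 'med z', np.float64(11.9))
side (array([515.8, 270.8]), array([ 80.8, 134. ]), 72.0, 1598, 'med z', np.float64(11.0))Traceback (most recent call last):
  File "<stdin>", line 7, in <module>
  File "h.py", line 20, in go
    print('pos',s['position'].round(1),'yaw',cur.round(2),'shift',d.round(4),'turn',w.round(4),'q6',s['joints'][5].round(2),'clk',s['clock'].round(2))
                                                                                                                                  ^^^^^^^^^^^^^^^^
AttributeError: 'float' object has no attribute 'round'
```

```bash
sed -i "s/s\['clock'\].round(2)/round(s['clock'],2)/" h.py; python3 -c "
from h import *
go([516.5,270.5,190],71.8)"
```

```text
pos [ 268.7 -563.7  230.3] yaw 115.48 shift [-0.5826  0.6464  0.0415] turn [ 0.0019 -0.0009  0.7623] q6 -0.26 clk 0.1
```

```bash
python3 -m handwheel '[[-0.035,0.039,0,0,0,0.045,1],[-0.070,0.078,0,0,0,0.09,1],[-0.105,0.116,0,0,0,0.135,1],[-0.14,0.155,0,0,0,0.18,1],[-0.175,0.194,0,0,0,0.225,1],[-0.21,0.233,0,0,0,0.27,1],[-0.245,0.272,0,0,0,0.315,1],[-0.28,0.31,0,0,0,0.36,1],[-0.315,0.349,0,0,0,0.405,1],[-0.35,0.388,0,0,0,0.45,1]]'; python3 -c "
from h import *
go([516.5,270.5,190],71.8)"
```

```text
clock: 1.35
position: [417.9, -61.6, 231.3]
ee_rot: [0.003, 1.0, 0.0, 0.0]
contact_force: [0.7, -0.0, -0.1]
gripper_width: 85.4
grasp_force: 0.0
pos [417.9 -61.6 231.3] yaw 89.62 shift [-0.0964  0.3328  0.0413] turn [1.000e-04 0.000e+00 3.111e-01] q6 -1.82 clk 1.35
```

```bash
python3 -m handwheel '[[-0.014,0.048,0.0,0,0,0.045,1],[-0.028,0.095,0,0,0,0.09,1],[-0.041,0.143,0,0,0,0.135,1],[-0.055,0.19,0,0,0,0.18,1],[-0.069,0.238,0.01,0,0,0.22,1],[-0.083,0.285,0.02,0,0,0.265,1],[-0.0964,0.3328,0.04,0,0,0.311,1],[-0.0964,0.3328,0.04,0,0,0.311,1],[-0.0964,0.3328,0.04,0,0,0.311,1]]'; python3 - <<'E'
from h import *
print(read_state()['joints'].round(2))
for n in('top','side'):
    im,P=cloud(n);cv2.imwrite(f'pics/{n}1.png',im)
    x,y,z=np.moveaxis(P,-1,0)
    Q=P[(np.hypot(x-516,y-270)<60)&(z>33)&(z<50)];print(n,rect(Q) if len(Q)>5 else 0)
    r=im[100:300,60:260] if n=='top' else im[180:380,80:300]
    cv2.imwrite(f'pics/{n}1c.png',cv2.resize(r,None,fx=2.5,fy=2.5))
go([516.5,270.5,14],71.8)
E
```

```text
clock: 2.48
position: [515.7, 268.6, 190.8]
ee_rot: [0.157, 0.988, -0.001, -0.001]
contact_force: [-0.3, -0.6, -0.4]
gripper_width: 85.1
grasp_force: 0.0
[ 0.76  0.34 -0.16  0.   -1.07 -2.65]
top (array([516.8, 271.2]), array([52. , 47.9]), 73.21, 282, 'med z', np.float64(40.8))
side (array([515.1, 271.4]), array([50.7, 52.9]), 69.86, 438, 'med z', np.float64(41.3))
pos [516.  268.1 191.9] yaw 71.85 shift [0.0003 0.0024 0.1779] turn [0.0004 0.0003 0.0008] q6 -2.65 clk 2.58
```

View pics/side1c.png

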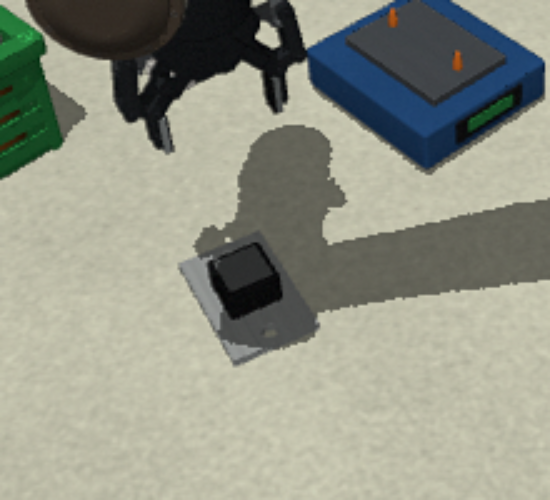

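The side crop shows the open fingers at (165,145) and (278,105), above the platform whose block is at (245,285). The fingers close across the plate's short side, so I'll descend.

```bash
python3 -m handwheel '[[0,0.002,0.04,0,0,0,1],[0,0.002,0.08,0,0,0,1],[0,0.002,0.12,0,0,0,1],[0,0.002,0.15,0,0,0,1],[0,0.002,0.165,0,0,0,1],[0,0.002,0.177,0,0,0,1],[0,0.002,0.177,0,0,0,1],[0,0.002,0.177,0,0,0,1]]' && python3 -m handwheel '[[0,0,0,0,0,0,-1],[0,0,0,0,0,0,-1],[0,0,0,0,0,0,-1],[0,0,0,0,0,0,-1],[0,0,0,0,0,0,-1],[0,0,0,0,0,0,-1],[0,0,0,0,0,0,-1],[0,0,0,0,0,0,-1]]'; python3 -c "
from h import *
go([516.5,270.5,170],71.8)"
```

```text
clock: 3.58
position: [517.3, 271.4, 15.4]
ee_rot: [0.157, 0.988, 0.001, 0.001]
contact_force: [0.2, -0.5, 1.4]
gripper_width: 85.5
grasp_force: 0.0
clock: 4.58
position: [517.2, 271.5, 15.2]
ee_rot: [0.157, 0.988, 0.001, 0.001]
contact_force: [-0.5, 0.2, 5.4]
gripper_width: 49.1
grasp_force: 65.1
pos [517.2 271.5  15.2] yaw 71.91 shift [ 0.0002 -0.0009 -0.1548] turn [0.0015 0.0011 0.0019] q6 -2.65 clk 4.58
```

```bash
python3 -m handwheel '[[0,0,-0.01,0,0,0,-1],[0,0,-0.04,0,0,0,-1],[0,0,-0.08,0,0,0,-1],[0,0,-0.12,0,0,0,-1],[0,0,-0.15,0,0,0,-1],[0,0,-0.15,0,0,0,-1],[0,0,-0.15,0,0,0,-1]]'; python3 -c "
from h import *
go([585.0,-37.8,160],84.7)"
```

```text
clock: 5.45
position: [515.5, 270.1, 162.7]
ee_rot: [0.158, 0.987, -0.001, -0.001]
contact_force: [0.2, 1.0, -2.5]
gripper_width: 48.7
grasp_force: 64.2
pos [515.5 270.1 162.7] yaw 71.84 shift [-0.162  -0.2709  0.0029] turn [-0.0021 -0.0027 -0.2245] q6 -2.65 clk 5.45
```

```bash
python3 -m handwheel '[[-0.01,-0.017,0,0,0,-0.02,-1],[-0.035,-0.06,0,0,0,-0.06,-1],[-0.06,-0.1,0,0,0,-0.1,-1],[-0.085,-0.142,0,0,0,-0.13,-1],[-0.11,-0.184,0,0,0,-0.16,-1],[-0.135,-0.226,0,0,0,-0.19,-1],[-0.155,-0.259,0,0,0,-0.215,-1],[-0.162,-0.271,0,0,0,-0.2245,-1],[-0.162,-0.271,0,0,0,-0.2245,-1],[-0.162,-0.271,0,0,0,-0.2245,-1]]'; cat > m.py <<'E'
from h import *
import sys
k=sys.argv[1]
for n in('top','side'):
    im,P=cloud(n);cv2.imwrite(f'pics/{n}{k}.png',im);np.save(n+k+'.npy',P)
    x,y,z=np.moveaxis(P,-1,0); zt=read_state()['position'][2]-15+8
    m=(np.hypot(x-585,y+38)<95)&(abs(z-zt)<9)&(z>85)
    c,l,st,_=cv2.connectedComponentsWithStats(m.astype(np.uint8))
    if c>1: 
        i=1+st[1:,4].argmax();print(n,rect(P[l==i]),st[i])
    r=im[110:250,200:340] if n=='top' else im[100:260,180:340]
    cv2.imwrite(f'pics/{n}{k}c.png',cv2.resize(r,None,fx=3.7,fy=3.7,interpolation=cv2.INTER_CUBIC))
a=cv2.imread(f'pics/top{k}c.png');b=cv2.imread(f'pics/side{k}c.png')
cv2.imwrite(f'pics/both{k}.png',cv2.resize(np.hstack([cv2.resize(a,(590,590)),cv2.resize(b,(590,590))]),(800,400)))
go([585.0,-37.8,160],84.7)
E
python3 m.py 2
```

```text
clock: 6.7
position: [585.9, -36.1, 163.6]
ee_rot: [0.045, 0.999, 0.0, -0.001]
contact_force: [0.4, 0.0, -1.5]
gripper_width: 49.0
grasp_force: 64.1
top (array([553.4, -33.6]), array([80.1, 64.2]), 84.88, 645, 'med z', np.float64(157.3)) [257 171  34  29 645]
side (array([584.6, -35.9]), array([ 84.2, 133.7]), 85.33, 733, 'med z', np.float64(158.3)) [219 160  59  31 733]
pos [586.2 -35.9 164.1] yaw 84.84 shift [ 0.001  -0.002   0.0041] turn [ 0.0001 -0.0004  0.0024] q6 -1.88 clk 6.8
```

View pics/both2.png

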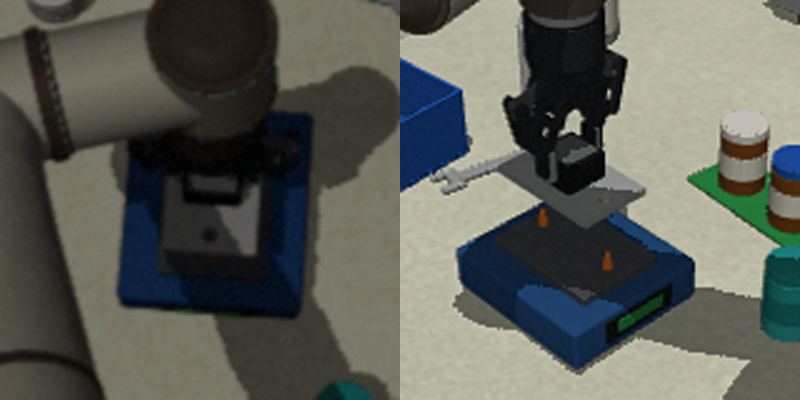

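The side view shows the plate hanging level over the carrier, with its front hole at about (603,198) and the front peg at (607,260). The offset is about 1.6 mm in y, so I'll correct that and stop just above the pegs.

```bash
python3 -m handwheel '[[0,-0.0016,0.01,0,0,0,-1],[0,-0.0016,0.025,0,0,0,-1],[0,-0.0016,0.04,0,0,0,-1],[0,-0.0016,0.05,0,0,0,-1],[0,-0.0016,0.054,0,0,0,-1],[0,-0.0016,0.054,0,0,0,-1],[0,-0.0016,0.054,0,0,0,-1],[0,-0.0016,0.054,0,0,0,-1]]'; python3 m.py 3; python3 m.py 4
```

```text
clock: 7.8
position: [586.6, -38.6, 110.9]
ee_rot: [0.046, 0.999, 0.0, 0.001]
contact_force: [0.4, 0.3, -1.4]
gripper_width: 48.5
grasp_force: 64.1
top (array([555. , -36.5]), array([80.3, 66.7]), 86.54, 600, 'med z', np.float64(104.3)) [259 177  33  27 600]
side (array([585.1, -38.9]), array([ 85.9, 134.6]), 85.03, 702, 'med z', np.float64(105.0)) [221 178  58  30 702]
pos [586.4 -38.7 110.7] yaw 84.74 shift [ 0.0015  0.0007 -0.0493] turn [0.0002 0.0008 0.0008] q6 -1.87 clk 7.9
top (array([555.9, -36.5]), array([79.9, 67.9]), 84.99, 599, 'med z', np.float64(104.2)) [259 177  33  27 599]
side (array([585.8, -37.4]), array([ 83.9, 135.9]), 85.98, 704, 'med z', np.float64(104.9)) [221 178  58  30 704]
pos [586.3 -38.6 110.5] yaw 84.75 shift [ 0.0014  0.0007 -0.0495] turn [0.0001 0.0004 0.0009] q6 -1.87 clk 8.0
```

View pics/both3.png

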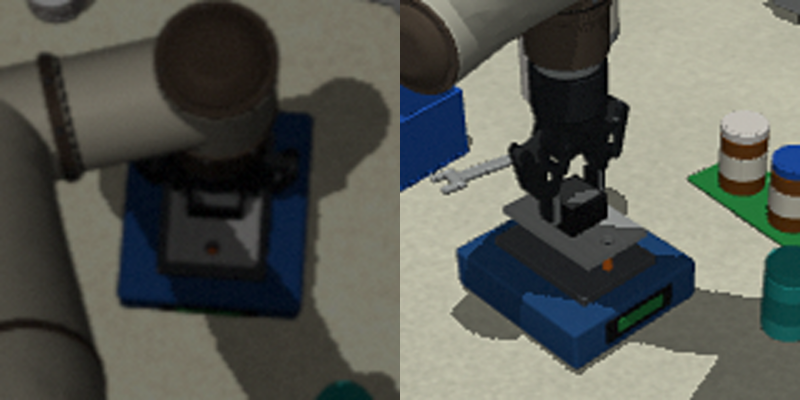

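The top view shows the orange peg through the plate's hole at (212,249). I'll correct by about 0.8 mm and lower slowly.

```bash
python3 -m handwheel '[[0.0008,0.0007,0.0,0,0,0,-1],[0.0008,0.0007,0.004,0,0,0,-1],[0.0008,0.0007,0.008,0,0,0,-1],[0.0008,0.0007,0.011,0,0,0,-1],[0.0008,0.0007,0.014,0,0,0,-1],[0.0008,0.0007,0.017,0,0,0,-1],[0.0008,0.0007,0.019,0,0,0,-1],[0.0008,0.0007,0.019,0,0,0,-1]]'; python3 m.py 5
```

```text
clock: 9.0
position: [585.5, -37.9, 91.2]
ee_rot: [0.046, 0.999, -0.0, -0.0]
contact_force: [1.3, -0.1, -2.3]
gripper_width: 48.6
grasp_force: 64.1
top (array([546. , -35.3]), array([79.3, 50.3]), 87.82, 235, 'med z', np.float64(86.9)) [259 185  32  20 235]
side (array([582.8, -36.9]), array([ 80.9, 131.9]), 84.8, 417, 'med z', np.float64(86.8)) [222 184  57  29 417]
pos [585.6 -37.9  91.4] yaw 84.75 shift [ 0.0006  0.     -0.0686] turn [0.     0.0002 0.0009] q6 -1.87 clk 9.1
```

```bash
python3 -m handwheel '[[0,0,0.002,0,0,0,-1],[0,0,0.004,0,0,0,-1],[0,0,0.005,0,0,0,-1],[0,0,0.006,0,0,0,-1],[0,0,0.007,0,0,0,-1],[0,0,0.007,0,0,0,-1]]'; python3 m.py 6
```

```text
clock: 9.85
position: [585.5, -37.9, 84.2]
ee_rot: [0.046, 0.999, -0.0, -0.0]
contact_force: [0.7, -0.4, -2.3]
gripper_width: 48.8
grasp_force: 64.1
top (array([584.4,   1.3]), array([0., 0.]), 0.0, 1, 'med z', np.float64(85.9)) [260 180   1   1   1]
side (array([559. , -41.2]), array([2.7, 0. ]), -118.84, 2, 'med z', np.float64(85.5)) [257 197   2   1   2]
pos [585.5 -37.9  84.3] yaw 84.74 shift [ 0.0005  0.0001 -0.0757] turn [0.     0.     0.0007] q6 -1.87 clk 9.95
```

View pics/both6.png

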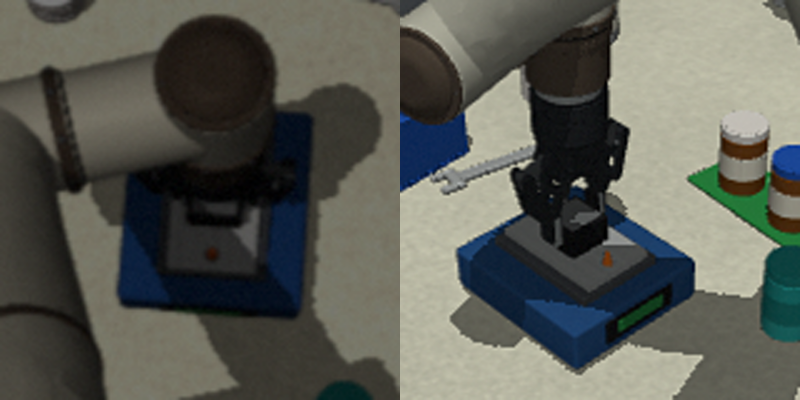

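The front peg now shows through the plate, at (211,254) in the top view and (607,258) in the side view. I'll go down until the force shows contact.

```bash
python3 -m handwheel '[[0,0,0.0005,0,0,0,-1],[0,0,0.001,0,0,0,-1],[0,0,0.0015,0,0,0,-1],[0,0,0.0015,0,0,0,-1]]'
```

```text
clock: 10.45
position: [585.5, -37.9, 83.2]
ee_rot: [0.046, 0.999, -0.0, 0.0]
contact_force: [-1.7, -0.8, 0.4]
gripper_width: 48.5
grasp_force: 64.5
```

```bash
python3 -m handwheel '[[0,0,0.0005,0,0,0,-1],[0,0,0.001,0,0,0,-1],[0,0,0.001,0,0,0,-1]]'
```

```text
clock: 10.82
position: [585.5, -37.9, 83.2]
ee_rot: [0.046, 0.999, -0.0, 0.0]
contact_force: [-4.1, 1.3, 7.4]
gripper_width: 48.9
grasp_force: 65.4
```

```bash
python3 -m handwheel '[[0,0,-0.001,0,0,0,0.2],[0,0,-0.001,0,0,0,1],[0,0,-0.001,0,0,0,1],[0,0,-0.001,0,0,0,1],[0,0,-0.001,0,0,0,1],[0,0,-0.001,0,0,0,1],[0,0,-0.001,0,0,0,1],[0,0,-0.001,0,0,0,1]]' && python3 -m handwheel '[[0,0,-0.01,0,0,0,1],[0,0,-0.03,0,0,0,1],[0,0,-0.06,0,0,0,1],[0,0,-0.1,0,0,0,1],[0,0,-0.14,0,0,0,1],[0,0,-0.14,0,0,0,1]]'
python3 - <<'E'
from h import *
im,P=cloud('side');cv2.imwrite('pics/s7.png',cv2.resize(im[100:280,160:400],None,fx=3.3,fy=3.3,interpolation=cv2.INTER_CUBIC))
x,y,z=np.moveaxis(P,-1,0);m=(np.hypot(x-585,y+38)<90)
Q=P[m&(z>72.5)&(z<82)];print(rect(Q));A=np.c_[Q[:,:2]-[585,-38],np.ones(len(Q))];print(np.linalg.lstsq(A,Q[:,2],rcond=None)[0])
print('block',rect(P[m&(np.hypot(x-585,y+38)<40)&(z>103)&(z<115)]))
# row heading from jars, target
a=np.array([576,-311.5])-np.array([399,-280.5]);print(np.degrees(np.arctan2(a[1],a[0])))
go([488.2,-291.3,223],80)
E
```

```text
clock: 11.82
position: [585.5, -37.9, 82.8]
ee_rot: [0.046, 0.999, 0.0, -0.0]
contact_force: [-0.8, 0.6, 0.1]
gripper_width: 85.5
grasp_force: 0.0
clock: 12.58
position: [587.6, -37.8, 227.8]
ee_rot: [0.046, 0.999, 0.001, 0.005]
contact_force: [-0.2, 0.7, -0.4]
gripper_width: 85.3
grasp_force: 0.0
(array([583.3, -35.9]), array([ 97.5, 135.9]), 82.15, 669, 'med z', np.float64(77.5))
[ 2.63047175e-03 -5.18721692e-03  7.74142820e+01]
block (array([583.1, -36.2]), array([51. , 51.1]), 86.22, 271, 'med z', np.float64(110.0))
-9.93409747035657
pos [586.3 -37.7 225.3] yaw 84.75 shift [ 0.0744 -0.2615  0.0016] turn [0.0016 0.0045 0.0828] q6 -1.87 clk 12.62
```

View pics/s7.png

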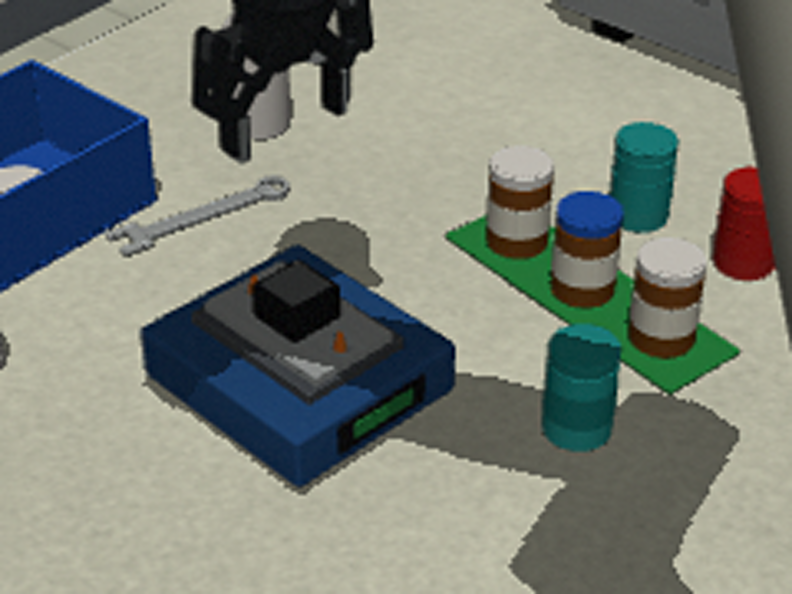

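The platform is seated flat: plate top at 77.4 mm against 69.5 mm for the carrier, with slopes under 0.006 and both pegs showing at (253,283) and (340,342). The blue-lidded jar at (587,250) is next.

```bash
python3 -m handwheel '[[0.01,-0.035,0,0,0,0.012,1],[0.024,-0.085,0,0.0,0,0.03,1],[0.038,-0.135,0,0,0,0.045,1],[0.052,-0.185,0,0,0,0.06,1],[0.067,-0.235,0,0,0,0.075,1],[0.0744,-0.2615,0.02,0,0,0.083,1],[0.0744,-0.2615,0.05,0,0,0.083,1],[0.0744,-0.2615,0.07,0,0,0.083,1],[0.0744,-0.2615,0.07,0,0,0.083,1],[0.0744,-0.2615,0.07,0,0,0.083,1]]'; python3 - <<'E'
from h import *
im,P=cloud('side');cv2.imwrite('pics/s8.png',cv2.resize(im[60:240,240:440],None,fx=3,fy=3,interpolation=cv2.INTER_CUBIC))
go([488.2,-291.3,42],80)
E
```

```text
clock: 13.88
position: [487.8, -291.6, 153.3]
ee_rot: [0.087, 0.996, -0.0, 0.0]
contact_force: [-0.2, -0.2, 0.5]
gripper_width: 85.8
grasp_force: 0.0
pos [ 488.1 -291.6  153.7] yaw 80.02 shift [1.000e-04 3.000e-04 1.117e-01] turn [-0.0004  0.0014  0.0004] q6 -1.49 clk 13.93
```

View pics/s8.png

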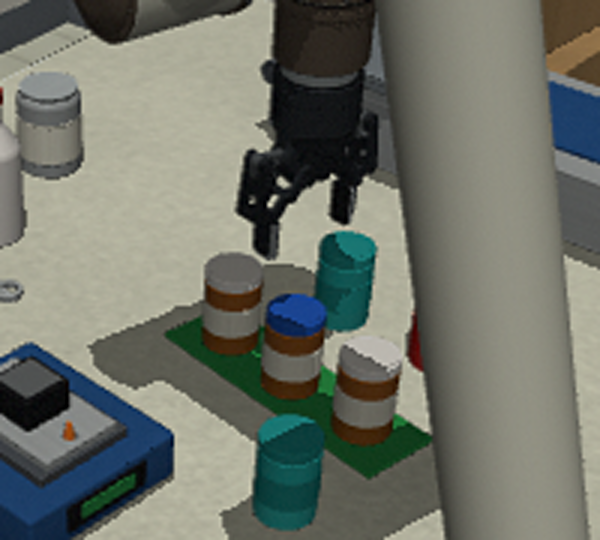

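The fingertips at (265,245) and (345,215) straddle the blue lid at (296,312) across the row, clear of the turquoise decoy. I'll descend and grip.

```bash
python3 -m handwheel '[[0,0,0.025,0,0,0,1],[0,0,0.05,0,0,0,1],[0,0,0.075,0,0,0,1],[0,0,0.095,0,0,0,1],[0,0,0.107,0,0,0,1],[0,0,0.111,0,0,0,1],[0,0,0.111,0,0,0,1]]' && python3 -m handwheel '[[0,0,0,0,0,0,-1],[0,0,0,0,0,0,-1],[0,0,0,0,0,0,-1],[0,0,0,0,0,0,-1],[0,0,0,0,0,0,-1],[0,0,0,0,0,0,-1],[0,0,0,0,0,0,-1]]'
```

```text
clock: 14.8
position: [487.9, -291.6, 42.3]
ee_rot: [0.087, 0.996, -0.0, 0.0]
contact_force: [0.0, 0.8, -0.6]
gripper_width: 85.3
grasp_force: 0.0
clock: 15.68
position: [488.2, -291.8, 42.8]
ee_rot: [0.087, 0.996, -0.0, 0.001]
contact_force: [-0.2, -0.8, 6.2]
gripper_width: 54.9
grasp_force: 64.0
```

Gripped. I'll lift straight up, gently.

```bash
python3 -m handwheel '[[0,0,-0.005,0,0,0,-1],[0,0,-0.02,0,0,0,-1],[0,0,-0.05,0,0,0,-1],[0,0,-0.08,0,0,0,-1],[0,0,-0.11,0,0,0,-1],[0,0,-0.14,0,0,0,-1],[0,0,-0.165,0,0,0,-1],[0,0,-0.182,0,0,0,-1],[0,0,-0.182,0,0,0,-1]]'; python3 -c "
from h import *
go([585.5,-37.9,224],84.7)"
```

```text
clock: 16.8
position: [487.9, -291.5, 225.5]
ee_rot: [0.087, 0.996, -0.0, 0.002]
contact_force: [-0.1, 0.1, -3.2]
gripper_width: 54.8
grasp_force: 64.1
pos [ 487.9 -291.5  225.5] yaw 79.99 shift [-0.0521  0.2667  0.0016] turn [-0.0003  0.0032 -0.0822] q6 -1.49 clk 16.8
```

```bash
python3 -m handwheel '[[-0.003,0.015,0,0,0,0,-1],[-0.009,0.045,0,0,0,0,-1],[-0.017,0.085,0,0,0,0,-1],[-0.025,0.128,0,0,0,0,-1],[-0.033,0.17,0,0,0,0,-1],[-0.041,0.21,0,0,0,0,-1],[-0.047,0.242,0,0,0,0,-1],[-0.051,0.26,0,0,0,0,-1],[-0.0521,0.2667,0.001,0,0,0,-1],[-0.0521,0.2667,0.001,0,0,0,-1]]'; python3 - <<'E'
from h import *
for n in('side','top'):
    im,P=cloud(n)
    if n=='side':cv2.imwrite('pics/s9.png',cv2.resize(im[60:280,160:400],None,fx=2.7,fy=2.7,interpolation=cv2.INTER_CUBIC))
    x,y,z=np.moveaxis(P,-1,0);b,g,r=np.moveaxis(im.astype(int),-1,0)
    m=(np.hypot(x-585,y+38)<45)&(z>180)&(z<262)&(r>b+20); Q=P[m]
    if len(Q):print(n,len(Q),np.percentile(Q,[1,50,99],axis=0).round(1))
go([585.5,-37.9,224])
E
```

```text
clock: 18.05
position: [584.7, -38.0, 222.2]
ee_rot: [0.087, 0.996, -0.0, -0.001]
contact_force: [0.3, -0.7, -3.2]
gripper_width: 54.7
grasp_force: 64.3
side 311 [[555.3 -52.4 188.2]
 [563.7 -21.1 208.1]
 [594.   -9.5 259.2]]
pos [584.7 -38.7 222.7] yaw 79.93 shift [-0.0007  0.001  -0.0013] turn [-0.0003 -0.0006 -0.    ] q6 -1.96 clk 18.15
```

View pics/s9.png

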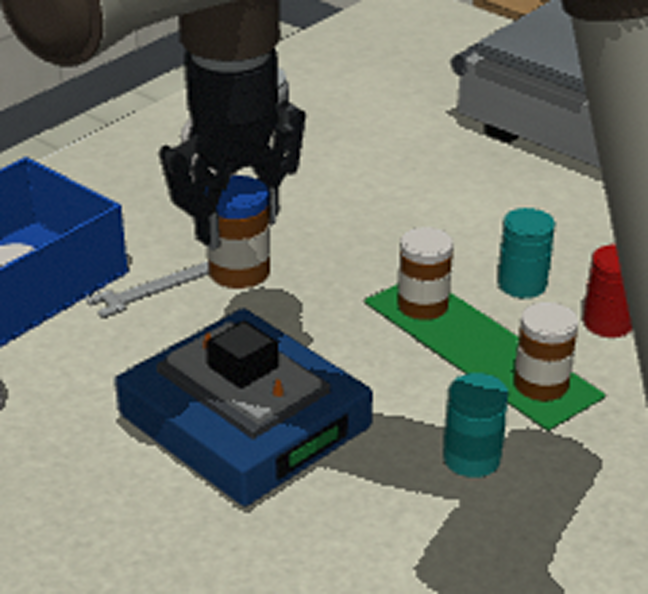

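The jar with the blue lid hangs upright at (240,240), right over the block at (243,352), and both white-lidded jars stand in place. I'll hold here for about 3.7 s, then hand in.

```bash
python3 -m handwheel '[[0,0,0,0,0,0,-1],[0,0,0,0,0,0,-1],[0,0,0,0,0,0,-1],[0,0,0,0,0,0,-1],[0,0,0,0,0,0,-1],[0,0,0,0,0,0,-1],[0,0,0,0,0,0,-1],[0,0,0,0,0,0,-1],[0,0,0,0,0,0,-1],[0,0,0,0,0,0,-1]]' && python3 -m handwheel '[[0,0,0,0,0,0,-1],[0,0,0,0,0,0,-1],[0,0,0,0,0,0,-1],[0,0,0,0,0,0,-1],[0,0,0,0,0,0,-1],[0,0,0,0,0,0,-1],[0,0,0,0,0,0,-1],[0,0,0,0,0,0,-1],[0,0,0,0,0,0,-1],[0,0,0,0,0,0,-1]]' && python3 -m handwheel '[[0,0,0,0,0,0,-1],[0,0,0,0,0,0,-1],[0,0,0,0,0,0,-1],[0,0,0,0,0,0,-1],[0,0,0,0,0,0,-1],[0,0,0,0,0,0,-1],[0,0,0,0,0,0,-1],[0,0,0,0,0,0,-1],[0,0,0,0,0,0,-1],[0,0,0,0,0,0,-1]]' && python3 -c "
from bench import job_done
print(job_done())"
```

```text
clock: 19.4
position: [585.1, -37.9, 222.8]
ee_rot: [0.087, 0.996, -0.0, -0.0]
contact_force: [0.1, 0.3, -3.4]
gripper_width: 55.0
grasp_force: 64.3
clock: 20.65
position: [585.1, -37.9, 222.8]
ee_rot: [0.087, 0.996, -0.0, -0.0]
contact_force: [-0.3, -0.2, -3.3]
gripper_width: 54.3
grasp_force: 64.3
clock: 21.9
position: [585.1, -37.9, 222.8]
ee_rot: [0.087, 0.996, 0.0, -0.0]
contact_force: [-0.1, -0.1, -3.7]
gripper_width: 55.0
grasp_force: 64.3
the job is handed in; nothing more can be done
None
```

The job is handed in at about 22 s (no verdict was returned): the platform is seated on both pegs and released, the blue-lidded jar was held still about 8 cm above the block for 3.75 s and is still held there, and the white-lidded jars were not touched.

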